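# Release the bottles from the gravity feeder and ease its lid shut

## Task

Three white bottles are waiting in the sloping feeder. Press the feeder's lever paddle down with your fingertips to lift the hinged lid at its mouth and keep it down until all three bottles have rolled out into the grey tote, then let the lever come back up slowly so that the lid closes fully without slamming. Work the lid only by the paddle, do not touch or pick up the bottles, and leave the tote and everything else on the bench where it is.

Things in the scene. Friction and masses are not known exactly. Their poses are not given: they have to be found in the camera images.
- feeder: White sheet-metal gravity feeder, fixed. Origin on the bench under the lid shaft, midway across the lane; z up. The lane falls 13 degrees towards its -y, where the mouth and lid are. Lane and stand: x -0.052 to 0.052, y -0.06 to 0.25; side walls rise from z 0.117 at the mouth to 0.19 at the other end, shaft brackets to 0.168. Lever and paddle are on its -x side.
- lever: Hand lever on the feeder's -x side: a dark steel bar pivoted on the side wall at feeder (-0.066, 0.036, 0.100), which is its origin, with the paddle at its +y end and a link rod to the lid at its other end. Axes parallel to the feeder's at rest.
- paddle (a point): Flat black ribbed rubber paddle of the lever, 74 (x) by 46 (y) by 7 mm: the part to press. This point: centre of its top face. Free above and below; 85 mm from the feeder wall. At rest at feeder (-0.136, 0.161, 0.138), face tilted 0.22 rad (+y edge higher); fully pressed at z 0.081, y 0.165, tilted 0.22 rad the other way. Arc of 130 mm radius about a pivot along feeder x; a straight vertical stroke stays on it.
- lever_swing (a joint): Angle of the hand lever: 0 at rest (paddle up, lid shut), 0.44 rad at its stop (paddle fully down, 57 mm lower). A spring and the lid's weight push the paddle back up with about 3 N at the start and 5 to 6 N near the stop (less while the lid rests on a bottle passing under it); the stop is hard. Let go, it flies up and the lid slams.
- lid_swing (a joint): Angle of the lid, linked to the lever by a rod: always 2.5 times the lever's angle. 0 shut, 1.1 rad wide open. The bottles begin to pass at about 0.6 rad and run out within 1 s once it is wide open.
- lid: Aluminium flap lid, 86 mm wide, 78 mm long, 4 mm thick, that closes the feeder's mouth; it hangs from a shaft 155 mm above the bench (origin on the shaft's centre line), slopes 36 degrees outward when shut, and swings outward (to the feeder's -y) and up.
- tote: Open grey plastic tote, outside 180 mm (x) by 260 mm (y) by 70 mm high, walls 5 mm, 0.9 kg, standing loose on the bench under the feeder's mouth. Origin at the centre of its underside.
- bottle1: White plastic bottle with screw cap, 44 mm diameter, 84 mm long, 40 to 85 g, lying across the feeder's lane, number 1 from the mouth. Origin at its centre, own x along the bottle.
- bottle2: White plastic bottle with screw cap, 44 mm diameter, 84 mm long, 40 to 85 g, lying across the feeder's lane, number 2 from the mouth. Origin at its centre, own x along the bottle.
- bottle3: White plastic bottle with screw cap, 44 mm diameter, 84 mm long, 40 to 85 g, lying across the feeder's lane, number 3 from the mouth. Origin at its centre, own x along the bottle.
- spare_bottle: Bystander: the same kind of bottle (44 mm diameter, 84 mm tall) standing on the bench on the feeder's +x side. Origin at the centre of its foot.
- stock_bottle: Bystander: amber glass jar, 60 mm diameter, 105 mm tall, on the feeder's -x side, about 150 mm to the mouth's side of the paddle. Origin at the centre of its foot.
- jar: Bystander: small white jar, 54 mm diameter, 65 mm tall, about 140 mm beyond the paddle. Origin at the centre of its foot.
- tape_roll: Bystander: roll of brown packing tape lying flat, 90 mm diameter, 48 mm high, beside the tote, on its -x side. Origin at the centre of its underside.
- scanner: Bystander: handheld code scanner lying on the bench, 155 mm long, 35 mm high, behind the tote (its +x side). Origin under its middle.
- carton: Bystander: small cardboard carton, 85 by 120 by 60 mm, on the feeder's +x side. Origin at the centre of its underside.
Not all that is in view belongs to the job. Leave any red or turquoise look-alike of the bottle3 alone. What is shaped like the bottle2 but pink is not meant.

How it is judged (in metres and radians):
On the way, in this order (a step that is already met when the one before it is completed fails the run):
1. the lid begins to lift (value of joint lid_swing above 0.15 rad), for 0.1 s.
2. all three bottles lie in the tote while the fingers still hold the lid up by the paddle (contact force between the fingers and lever above 0.5 N and value of joint lid_swing above 0.4 rad and x of bottle1 in the frame of tote between -0.088 and 0.088 m and y of bottle1 in the frame of tote between -0.128 and 0.128 m and z of bottle1 in the frame of tote between 0 and 0.075 m and x of bottle2 in the frame of tote between -0.088 and 0.088 m and y of bottle2 in the frame of tote between -0.128 and 0.128 m and z of bottle2 in the frame of tote between 0 and 0.075 m and x of bottle3 in the frame of tote between -0.088 and 0.088 m and y of bottle3 in the frame of tote between -0.128 and 0.128 m and z of bottle3 in the frame of tote between 0 and 0.075 m), for 0.2 s.
At the end, for the whole second after the job is handed in: The lid is shut (within 0.05 rad), all three bottles lie at rest (under 0.05 m/s) inside the tote, and the tote is within 30 mm of where it stood (value of joint lid_swing below 0.05 rad and x of bottle1 in the frame of tote between -0.088 and 0.088 m and y of bottle1 in the frame of tote between -0.128 and 0.128 m and z of bottle1 in the frame of tote between 0 and 0.075 m and x of bottle2 in the frame of tote between -0.088 and 0.088 m and y of bottle2 in the frame of tote between -0.128 and 0.128 m and z of bottle2 in the frame of tote between 0 and 0.075 m and x of bottle3 in the frame of tote between -0.088 and 0.088 m and y of bottle3 in the frame of tote between -0.128 and 0.128 m and z of bottle3 in the frame of tote between 0 and 0.075 m and linear speed of each of bottle1, bottle2, bottle3 below 0.05 m/s and distance of tote from where it was at the start of the episode below 0.03 m); the robot touches nothing.
It fails at once if the lid slams: it turns faster than 2 rad/s towards shut within the last 0.2 rad (value of joint lid_swing below 0.2 rad and velocity of joint lid_swing below -2 rad/s).
It fails at once if the robot touches the lid itself (over 0.5 N) (contact force between any of the fingers, the arm and lid above 0.5 N).
It fails at once if the robot touches one of the three bottles (over 0.5 N) (contact force between any of the fingers, the arm and bottle1 above 0.5 N or contact force between any of the fingers, the arm and bottle2 above 0.5 N or contact force between any of the fingers, the arm and bottle3 above 0.5 N).
It fails at once if the tote is moved more than 30 mm (distance of tote from where it was at the start of the episode above 0.03 m).
It fails at once if a bystander is moved or lifted more than 25 mm (distance of any of stock_bottle, jar, tape_roll, scanner, carton, spare_bottle from where it was at the start of the episode above 0.025 m).
It also fails if it takes over 40 s, if anything falls off the work surface, if the arm or the gripper's body presses on something with over 40 N, if the wrist force passes 120 N, or if a joint passes its speed limit or range.

## Robot

A 6-joint arm with a two-finger parallel gripper is mounted at the origin on the work surface. World frame = base frame: x ahead of the robot, y to its left, z up, the work surface at z = 0. Lengths are in mm, angles in rad, forces in N, time in s.
With the tool pointing down it reaches from about 300 to 875 mm from the base axis. Payload 6.4 kg.
Tool frame: the origin (TCP) lies midway between the tips of the shut fingers; the grasp point (between the pads) lies 19 mm behind it; y points along the fingers, x is the direction in which the jaws open and shut, and the axes are right-handed (so a half turn about y gives the same grasp; the last joint's range is limited). The gripper opens to 85 mm and grips with 20 to 120 N. Pads are 22 mm wide; open, the fingers measure 114 mm over their backs; the gripper's body (76 mm by 85 mm) begins 54 mm behind the grasp point. The pads swing forward as they close: fully open they stand 13 mm farther back than shut.
Start: joints at [-1.373, 0.181, 1.607, -0, 1.354, -0.206], TCP at [225.943, -528.763, 231.288] pointing down, gripper open.
Joint ranges: [-2.99, 2.99], [-0.89, 2.07], [0.3, 2.58], [-1.14, 4.28], [0, 2.63], [-3.12, 3.12]. Speed limits (rad/s): [2.57, 2.57, 3.01, 3.14, 3.14, 3.14].

## Interface

Orientations are given as a rotation vector (axis times angle).
In Python, from bench import arm gives the robot as it stands. The module is installed in compiled form; this text tells all that it offers.
- The arm moves only by the tool apply_moves, never from a script. Its argument "series" is one flat list of numbers, 7 for each row, row after row: the finger opening in m, from 0 to 0.0854, then the shift along the tool's x, y, z in m, then the turn, a rotation vector about the tool's x, y, z in degrees. A call has 1 to 12 rows; each row is the pose to reach, as a shift and turn from the pose commanded when the call began, along the tool's axes at that moment; what a row does not reach only later rows make up. A row lasts 1/10 s, in which the tool goes at most 50 mm and 8.59 degrees, less where a joint would pass 70% of its speed; a pose out of reach is approached as far as the arm can. A call with a gripper value outside its range is refused whole. The fingers move at their own pace and stop on an object; "force" is the grip in N (left out, the last holds). Time passes only in rows, so rows that repeat a pose let the fingers close. It gives the time, the measured TCP pose, the force and the opening at its end, in the units of the state.
- arm.get_state(): the state, without advancing time (a new reading comes with each control period).
- arm.snapshot(name): name is "scene" or "top" or "wrist"; returns a dict with "frame" (420x560x3 uint8, red, green, blue), "intrinsics" (3x3 intrinsics, pixels), "R" (3x3) and "t" (3): a world point X has camera coordinates R X + t; the wrist camera has in their place "tool_from_camera" (4x4, takes a point from camera to tool coordinates, whose origin is the TCP and whose axes are the tool frame's). Camera axes: x right, y down, z forward; pixel columns grow to the right and rows downward; lengths in mm; the calibration is good to about 2 mm. The wrist camera is an equidistant fisheye: a pixel r from the principal point sees the ray r / f radians off the axis. A picture is of the moment at which its call begins: read the wrist's pose just before it. There is no depth.
- arm.finish_job(): hands the job in, once; it reports no verdict.
The state is a dict: "t": time; "joints": joint angles; "joint_vel": joint speeds; "joint_efforts": joint torques, N m; "ee_pos": TCP position; "tool_rot": TCP orientation; "ft_force": force on the tool from outside, world axes, zero at the start; "moment": the same for the moment, N m; "grip_width": finger opening in mm.
Only numpy, scipy, OpenCV 4.12 (cv2) and the standard library are available. Lean on these libraries where they do the work, as an engineer would, in place of code of your own. Each camera call takes 0.05 s, during which the arm holds its last target.

## Working session

There is one attempt and no reset: what is moved stays moved. The work goes in short steps, Python scripts to look and compute and a tool call to move; the robot and the scene stay as the last step left them, time stands still between calls to the robot, and variables do not carry over. Pictures are saved under pics/ and viewed, and the job is handed in when it is done.

Besides the shell and the picture viewer there is one more tool, called after "Call:" as name(argument=value, ...), one argument or row to a line, values as JSON. apply_moves: Moves the arm, as the interface text tells. Its arguments: {"type":"object","properties":{"series":{"type":"array"},"force":{"type":"number"}},"required":["series"]}

```bash
mkdir -p pics
python3 - <<'E'
from bench import arm
import cv2,pickle
s=arm.get_state();print(s)
d={}
for n in("scene","top","wrist"):
    p=arm.snapshot(n);d[n]=p
    cv2.imwrite(f"pics/{n}0.png",p["frame"][:,:,::-1])
    print(n,{k:v for k,v in p.items() if k!="frame"})
d["s"]=s
pickle.dump(d,open("d0.pkl","wb"))
E
```

```text
{'t': 0.0, 'joints': array([-1.37329294e+00,  1.81564921e-01,  1.60799033e+00, -5.35813561e-06,
        1.35382124e+00, -2.06280325e-01]), 'joint_vel': array([ 2.25164103e-04,  3.13741990e-06, -1.27824849e-03,  5.70526359e-04,
        3.84726873e-04, -1.15124071e-03]), 'joint_efforts': array([ 1.45247359e-03, -4.44860029e+01, -3.51342881e+01, -2.33672263e-04,
        9.02995351e-03, -5.11188915e-06]), 'ee_pos': array([ 225.83198191, -528.19478625,  230.37928011]), 'tool_rot': array([-1.37229732,  0.90770027, -0.90562755]), 'ft_force': array([ 0.218166  , -0.07494801, -0.42429457]), 'moment': array([0.03978634, 0.03088187, 0.02531652]), 'grip_width': 85.36482964034113}
scene {'intrinsics': array([[455.68897679,   0.        , 279.26444929],
       [  0.        , 455.68897679, 208.17728799],
       [  0.        ,   0.        ,   1.        ]]), 'R': array([[-0.32883973,  0.94425628, -0.01563677],
       [ 0.76342199,  0.25604399, -0.59298258],
       [-0.55592382, -0.20693369, -0.80506345]]), 't': array([ 262.18235642, -362.12847233, 1434.23857403])}
top {'intrinsics': array([[461.397256
[... 220 characters left out ...]
1e-01, -3.66279485e-03, -1.53424590e-01],
       [ 1.53468125e-01, -2.51184825e-02, -9.87834296e-01]]), 't': array([ -96.8270958 ,  618.94910581, 1392.68616737])}
wrist {'intrinsics': array([[325.1922621 ,   0.        , 283.79004443],
       [  0.        , 325.1922621 , 211.98105811],
       [  0.        ,   0.        ,   1.        ]]), 'tool_from_camera': array([[ 9.99999899e-01, -2.23105839e-05, -4.48994880e-04,
        -6.14423133e-01],
       [ 4.20937404e-04, -3.04151207e-01,  9.52623675e-01,
        -1.42562486e+02],
       [-1.57815925e-04, -9.52623768e-01, -3.04151167e-01,
         7.82521799e+01],
       [ 0.00000000e+00,  0.00000000e+00,  0.00000000e+00,
         1.00000000e+00]])}
```

View pics/scene0.png

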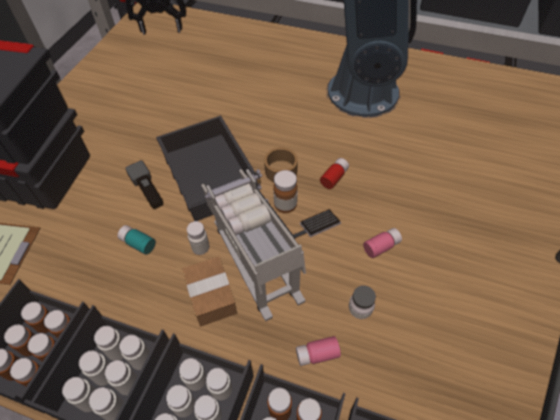

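View pics/top0.png

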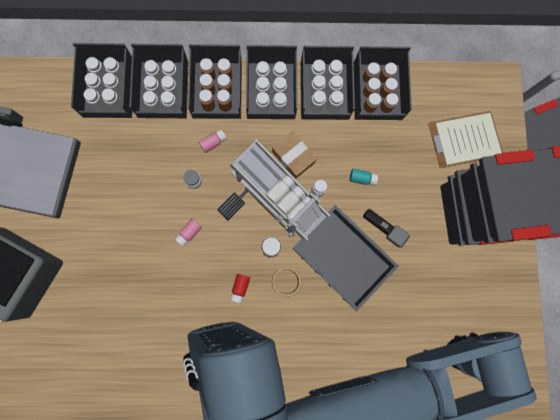

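View pics/wrist0.png

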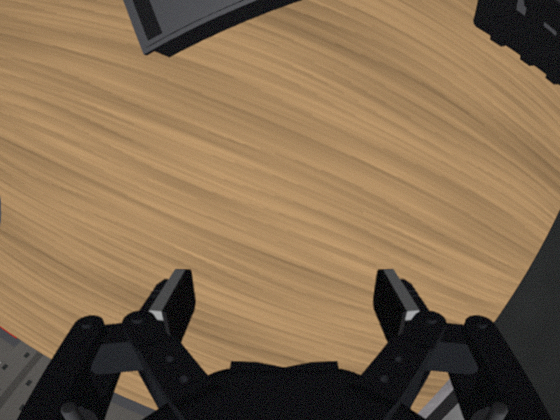

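Run:
```python
import cv2
a=cv2.imread("pics/scene0.png")[150:320,170:390];cv2.imwrite("pics/s0c.png",cv2.resize(a,None,fx=3.6,fy=3.5,interpolation=cv2.INTER_CUBIC))
a=cv2.imread("pics/top0.png")[130:280,180:380];cv2.imwrite("pics/t0c.png",cv2.resize(a,None,fx=4,fy=4,interpolation=cv2.INTER_CUBIC))
```

```text
(no output)
```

View pics/s0c.png

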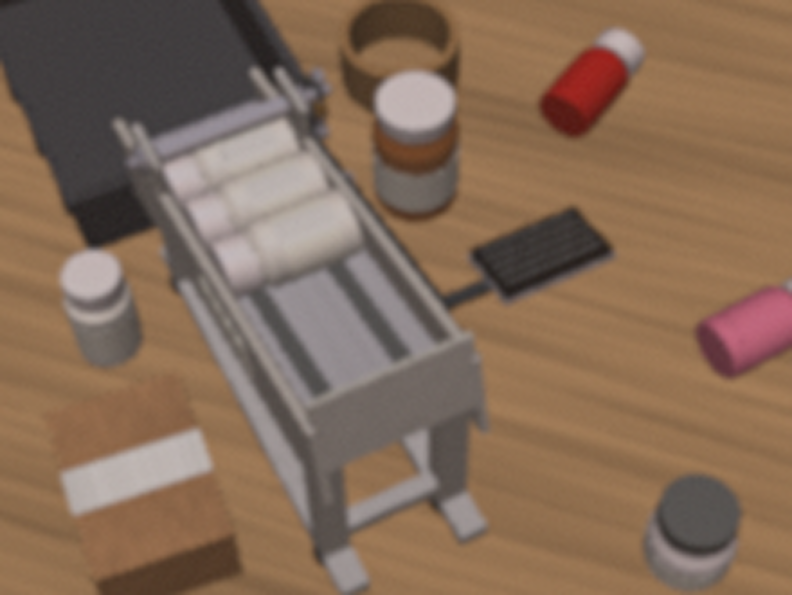

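View pics/t0c.png

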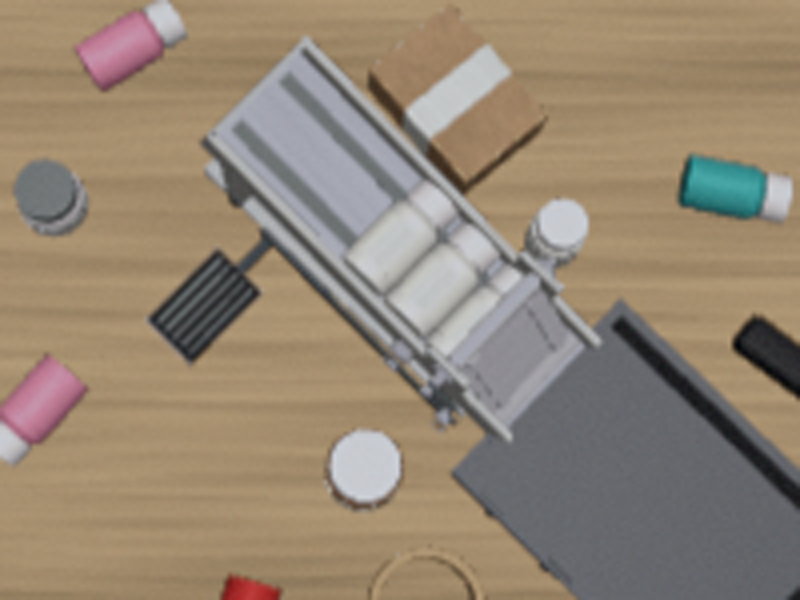

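```bash
cat > h.py <<'E'
import numpy as np,pickle
from scipy.optimize import least_squares
d=pickle.load(open("d0.pkl","rb"))
def proj(p,X):
    c=X@p["R"].T+p["t"]; K=p["intrinsics"]
    return c[:,:2]/c[:,2:]*K[0,0]+K[:2,2]
E
python3 - <<'E'
from h import *
c,s=np.cos(.22),np.sin(.22)
pc=np.array([-136,161,138.])
cor=lambda a,b: pc+[37*a,23*b*c,23*b*s]
F=np.array([cor(1,1),cor(1,-1),cor(-1,-1),cor(-1,1),[52,250,190],[-52,250,190]])
top=np.array([(214,250),(260,294),(192,363),(149,320),(308,38),(205,140)])/4.+[180,130]-.375
sc=np.array([(505,295),(472,250),(573,208),(612,247),(312,405),(474,336)])/[3.6,3.5]+[170,150]-.36
def W(q):
    C,S=np.cos(q[2]),np.sin(q[2]);R=np.array([[C,-S,0],[S,C,0],[0,0,1]])
    return F@R.T+[q[0],q[1],0]
f=lambda q,n=6:np.concatenate([(proj(d["top"],W(q))-top)[:n].ravel(),(proj(d["scene"],W(q))-sc)[:n].ravel()])
for n in(4,6):
  best=min((least_squares(f,[600,0,a],args=(n,),x_scale=[100,100,1]) for a in np.arange(0,6.3,.7)),key=lambda r:r.cost)
  print(n,best.x,best.cost);print(f(best.x).reshape(2,6,2).round(1).tolist())
  q=best.x
  print("paddle",W(q)[:4].mean(0),"\n",W(q).round(1))
  C,S=np.cos(q[2]),np.sin(q[2]);print("ux",C,S,"uy",-S,C)
from scipy.spatial.transform import Rotation as Ro
print(Ro.from_rotvec(d["s"]["tool_rot"]).as_matrix())
# free triangulate paddle centre
def g(X): return np.concatenate([proj(d["top"],X[None])[0]-top[:4].mean(0),proj(d["scene"],X[None])[0]-sc[:4].mean(0)])
print(least_squares(g,[600,100,100.]).x)
E
```

```text
4 [ 596.3949     -181.68301042    5.52526328] 2.4028149055352723
[[[0.8, -0.1], [0.4, -0.1], [-0.2, 0.7], [-0.8, 0.5], [-3.7, -3.1], [-3.2, -3.2]], [[0.2, 0.4], [-1.1, 0.4], [0.2, -0.5], [0.6, 0.5], [1.4, 14.0], [5.6, 10.8]]]
paddle [608.29634042  28.73408897 138.        ] 
 [[650.6  19.6 143. ]
 [619.7 -13.  133. ]
 [566.   37.9 133. ]
 [596.9  70.5 143. ]
 [806.  -35.9 190. ]
 [730.5  35.6 190. ]]
ux 0.7262660041262124 -0.6874137700472288 uy 0.6874137700472288 0.7262660041262124
6 [ 573.90733177 -180.4184229     5.44724816] 83.76364187769059
[[[1.9, 2.2], [0.8, 3.1], [-1.2, 2.5], [-0.9, 1.5], [1.7, 0.9], [0.2, -1.2]], [[-0.5, -2.7], [-0.3, -3.1], [2.2, -2.0], [1.2, -0.5], [-4.1, 6.3], [1.6, 6.9]]]
paddle [602.17164001  28.43111356 138.        ] 
 [[643.6  16.  143. ]
 [610.3 -14.1 133. ]
 [560.7  40.8 133. ]
 [594.   70.9 143. ]
 [794.3 -51.4 190. ]
 [724.5  25.8 190. ]]
ux 0.6704826856989716 -0.741925176940299 uy 0.741925176940299 0.6704826856989716
[[ 3.92901334e-01 -3.55157774e-04  9.19580565e-01]
 [-9.19578974e-01  1.74812742e-03  3.92901329e-01]
 [-1.74708597e-03 -9.99998409e-01  3.60245976e-04]]
[608.87065821  28.84236411 138.98090284]
```

Call:
apply_moves(
  series=[0,-0.008,0,0.012,0,0,0,0,-0.022,0,0.035,0,0,0,0,-0.043,0,0.068,0,0,0,0,-0.065,0,0.102,0,0,0,0,-0.087,0,0.137,0,0,0,0,-0.109,0,0.171,0,0,0,0,-0.131,0,0.205,0,0,0,0,-0.152,0,0.239,0,0,0,0,-0.172,0,0.27,0,0,0,0,-0.188,0,0.296,0,0,0,0,-0.198,0,0.312,0,0,0,0,-0.202,0,0.318,0,0,0],
  force=20,
)

```text
t: 1.35
ee_pos: [439.6, -215.6, 231.2]
tool_rot: [-1.374, 0.905, -0.904]
ft_force: [0.8, -0.3, -0.5]
grip_width: -0.2
```

Call:
apply_moves(
  series=[0,-0.006,0,0.01,0,0,0,0,-0.018,0,0.029,0,0,0,0,-0.038,0,0.06,0,0,0,0,-0.06,0,0.094,0,0,0,0,-0.082,0,0.129,0,0,0,0,-0.104,0,0.163,0,0,0,0,-0.124,0,0.195,0,0,0,0,-0.14,0,0.221,0,0,0,0,-0.151,0.005,0.239,0,0,0,0,-0.157,0.015,0.248,0,0,0,0,-0.159,0.025,0.251,0,0,0,0,-0.159,0.03,0.251,0,0,0],
)

```text
t: 2.55
ee_pos: [606.2, 26.4, 199.2]
tool_rot: [-1.375, 0.909, -0.905]
ft_force: [-0.3, 0.2, 0.1]
grip_width: -0.2
```

Run:
```python
from bench import arm
import cv2
from h import *
s=arm.get_state();print(s["t"],s["ee_pos"],s["ft_force"],s["joints"])
ps={n:arm.snapshot(n) for n in("wrist","scene","top")}
cv2.imwrite("pics/w1.png",ps["wrist"]["frame"][:,:,::-1])
P=np.array([s["ee_pos"],[608.3,28.7,138]])
for n,(x0,x1,y0,y1) in {"scene":(250,390,120,270),"top":(180,290,130,280)}.items():
    print(n,proj(ps[n],P))
    a=ps[n]["frame"][y0:y1,x0:x1,::-1];cv2.imwrite(f"pics/{n}1c.png",cv2.resize(a,None,fx=4,fy=4,interpolation=cv2.INTER_CUBIC))
```

```text
2.55 [606.24729306  26.43440971 199.22582035] [-0.27501028  0.24349267  0.08032088] [-1.51642928e-01  2.81239095e-01  1.55243222e+00 -2.84790846e-04
  1.31084190e+00  1.01576283e+00]
scene [[320.69142172 202.95424252]
 [319.80100903 221.1065072 ]]
top [[230.07766894 203.85624245]
 [230.67964679 206.54633172]]
```

View pics/w1.png

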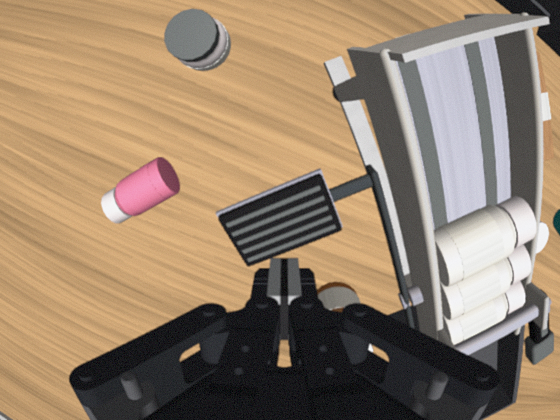

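View pics/scene1c.png

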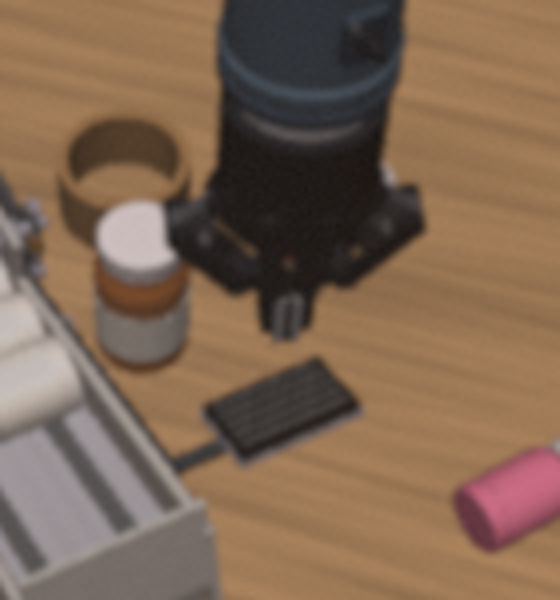

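View pics/top1c.png

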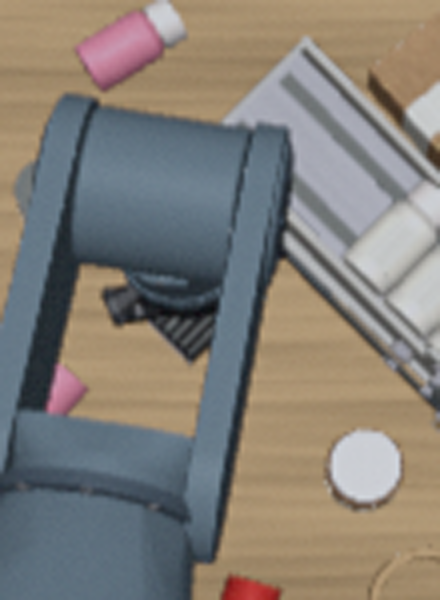

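Run:
```python
from h import *
from scipy.spatial.transform import Rotation as Ro
w=d["wrist"];T=w["tool_from_camera"];K=w["intrinsics"]
R=Ro.from_rotvec([-1.375,.909,-.905]).as_matrix();p=np.array([606.2,26.4,199.2])
for u in [(280,217),(217,213),(321,170),(341,229),(250,264)]:
    v=np.array(u)-K[:2,2];r=np.hypot(*v);th=r/K[0,0]
    c=np.r_[v/r*np.sin(th),np.cos(th)]
    D=R@T[:3,:3]@c;o=R@T[:3,3]+p
    z=138;print(u,o+D*(z-o[2])/D[2])
```

```text
(280, 217) [613.70336693  33.18830101 138.        ]
(217, 213) [599.69059273  72.9931394  138.        ]
(321, 170) [653.07197111  21.48940109 138.        ]
(341, 229) [621.99078682  -8.07816871 138.        ]
(250, 264) [573.25217425  38.9998267  138.        ]
```

Call:
apply_moves(
  series=[0,-0.001,0.004,0.002,0,0,0,0,-0.002,0.012,0.004,0,0,0,0,-0.0026,0.022,0.005,0,0,0,0,-0.0026,0.032,0.005,0,0,0,0,-0.0026,0.04,0.005,0,0,0,0,-0.0026,0.046,0.005,0,0,0,0,-0.0026,0.05,0.005,0,0,0,0,-0.0026,0.05,0.005,0,0,0],
)

```text
t: 3.5
ee_pos: [610.5, 31.2, 150.5]
tool_rot: [-1.374, 0.908, -0.906]
ft_force: [-0.2, -0.7, -0.0]
grip_width: -0.1
```

```bash
cat > look.py <<'E'
import sys,cv2
from bench import arm
from h import *
t=sys.argv[1]
s=arm.get_state();print(s["t"],s["ee_pos"],s["ft_force"],s["moment"])
for n,(x0,x1,y0,y1) in {"scene":(150,350,110,260),"wrist":(0,560,0,420),"top":(230,430,150,300)}.items():
    if n not in sys.argv[2:]: continue
    p=arm.snapshot(n)
    a=p["frame"][y0:y1,x0:x1,::-1];cv2.imwrite(f"pics/{n}{t}.png",a if n=="wrist" else cv2.resize(a,None,fx=4,fy=4,interpolation=cv2.INTER_CUBIC))
E
python3 look.py 2 scene wrist
```

```text
3.5 [610.51921976  31.15523584 150.51063653] [-0.2436694  -0.66185481 -0.03481136] [-0.00740263 -0.01382522  0.01590097]
```

View pics/wrist2.png

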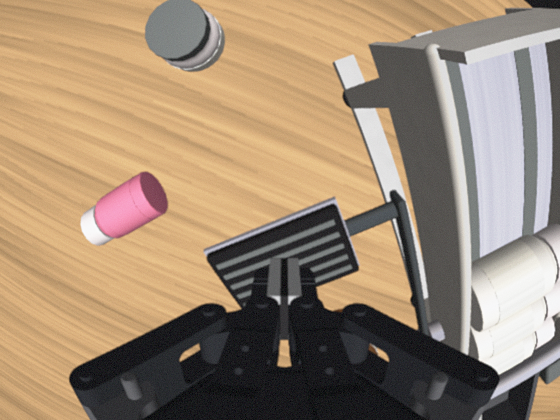

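View pics/scene2.png

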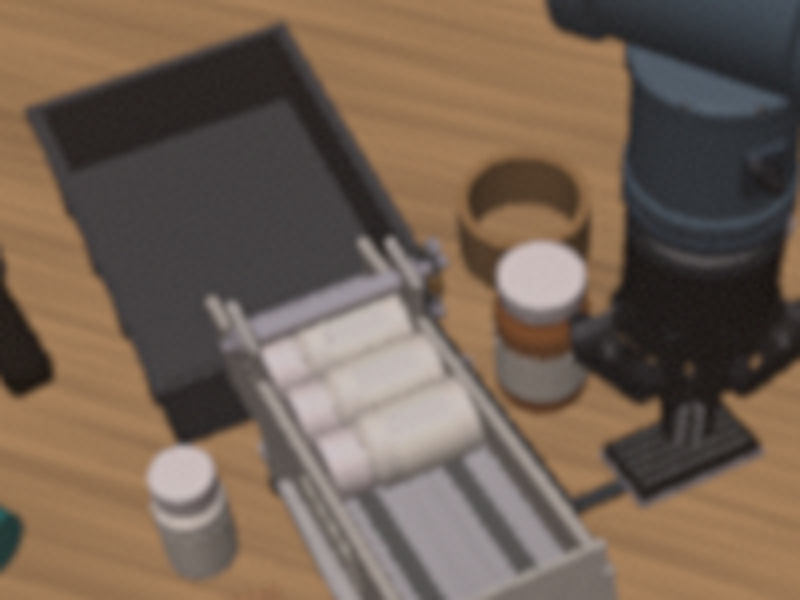

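Call:
apply_moves(
  series=[0,0,0.004,0,0,0,0,0,0,0.009,0,0,0,0,0,0,0.014,0,0,0,0,0,0,0.019,0,0,0,0,0,0,0.024,0,0,0,0,0,0,0.03,0,0,0,0,0,0,0.036,0,0,0,0,0,0,0.042,0,0,0,0,0,0,0.048,0,0,0,0,0,0,0.054,0,0,0,0,0,0,0.059,0,0,0,0,0,0,0.062,0,0,0],
)

```text
validation failed for argument at $.se...
```

```bash
python3 look.py 3 scene wrist
```

```text
3.6 [611.1239663   31.07765651 151.50384535] [0.08547684 0.07747244 0.07619081] [-0.01059652  0.00601253 -0.00582074]
```

View pics/scene3.png

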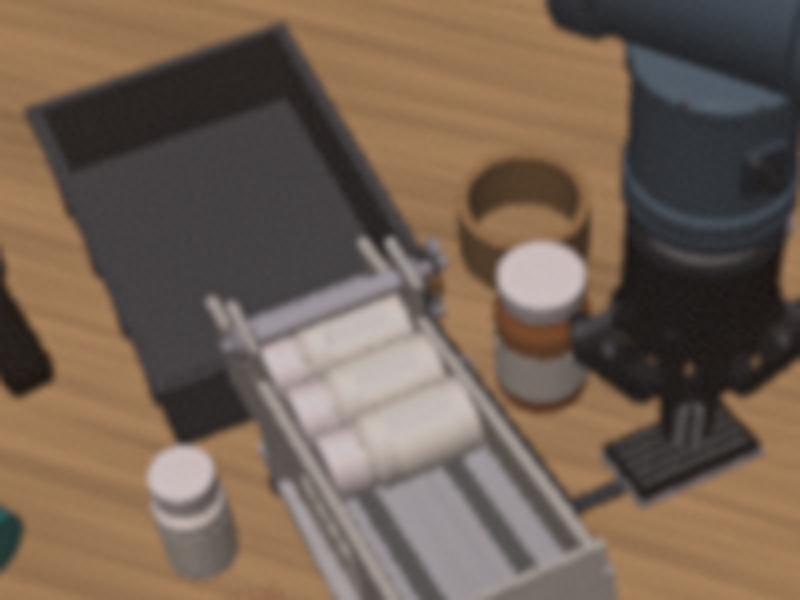

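View pics/wrist3.png

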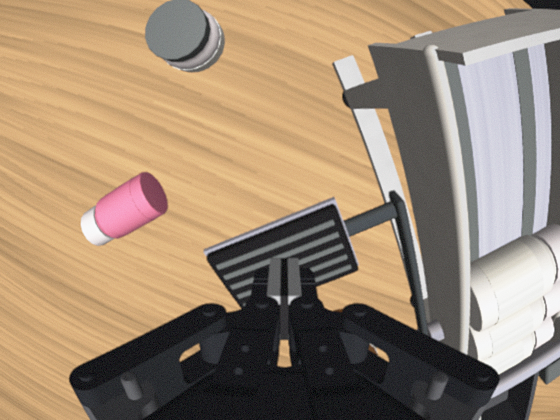

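The call was refused because my rows had the wrong number count, so nothing moved. I'm resending it with the rows corrected.

Call:
apply_moves(
  series=[0,0,0.004,0,0,0,0,0,0,0.009,0,0,0,0,0,0,0.014,0,0,0,0,0,0,0.019,0,0,0,0,0,0,0.024,0,0,0,0,0,0,0.03,0,0,0,0,0,0,0.036,0,0,0,0,0,0,0.042,0,0,0,0,0,0,0.048,0,0,0,0,0,0,0.054,0,0,0,0,0,0,0.059,0,0,0,0,0,0,0.062,0,0,0,0],
)

```text
t: 4.9
ee_pos: [611.3, 31.1, 89.0]
tool_rot: [-1.373, 0.906, -0.907]
ft_force: [2.0, 1.2, 5.8]
grip_width: 0.2
```

```bash
python3 look.py 4 scene wrist
```

```text
4.9 [611.27054558  31.0763376   88.9807564 ] [1.99190337 1.19598497 5.79713391] [ 0.20411509 -0.32724309  0.08019855]
```

View pics/scene4.png

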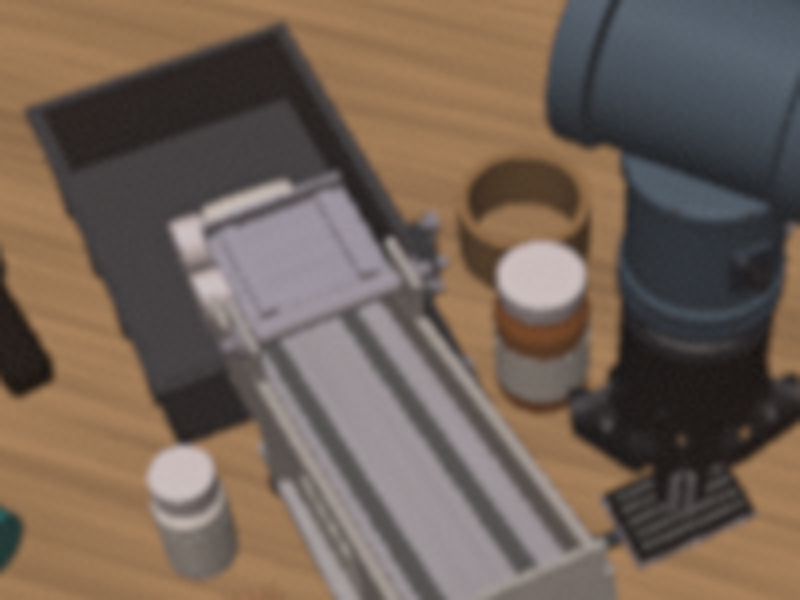

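View pics/wrist4.png

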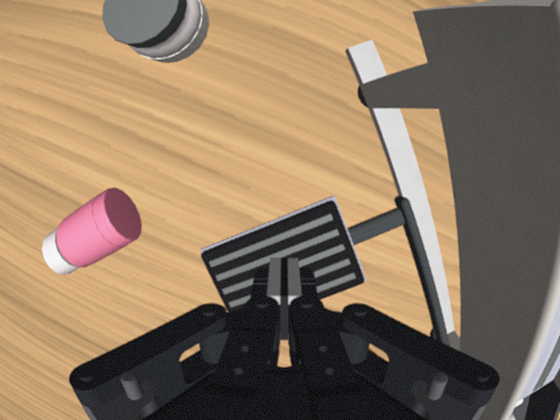

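Bottles 1 to 3 have left the lane and are going out under the raised lid, with caps visible at (190,240) and (210,290). The force is 5.8 N. I'm holding here, slightly lower, until they settle.

Call:
apply_moves(
  series=[0,0,0.001,0,0,0,0,0,0,0.002,0,0,0,0,0,0,0.002,0,0,0,0,0,0,0.002,0,0,0,0,0,0,0.002,0,0,0,0,0,0,0.002,0,0,0,0,0,0,0.002,0,0,0,0,0,0,0.002,0,0,0,0,0,0,0.002,0,0,0,0,0,0,0.002,0,0,0,0,0,0,0.002,0,0,0,0,0,0,0.002,0,0,0,0],
)

```text
t: 6.2
ee_pos: [611.2, 31.0, 87.6]
tool_rot: [-1.374, 0.906, -0.907]
ft_force: [2.5, 0.9, 6.0]
grip_width: 0.1
```

```bash
python3 look.py 5 scene top
```

```text
6.2 [611.1815788   30.97156064  87.59230994] [2.50446676 0.86646619 5.9608739 ] [ 0.25284842 -0.31666838  0.03772741]
```

View pics/scene5.png

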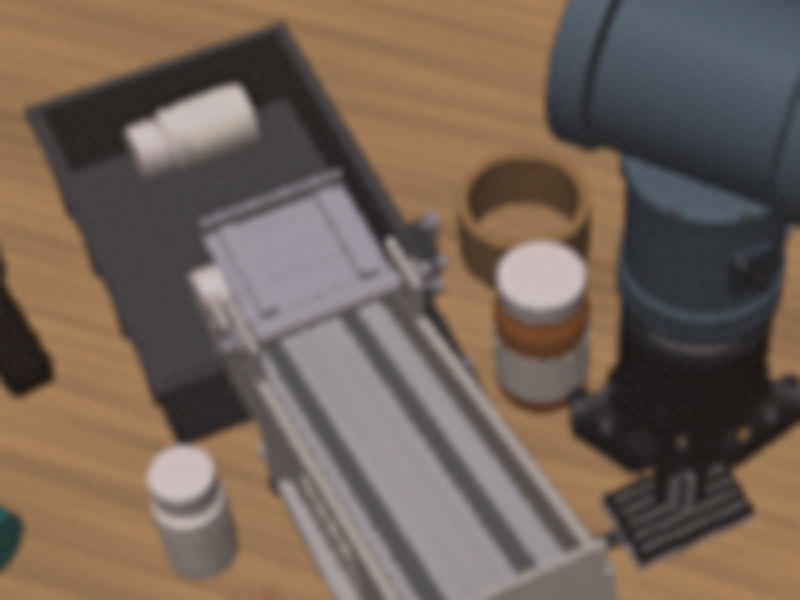

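View pics/top5.png

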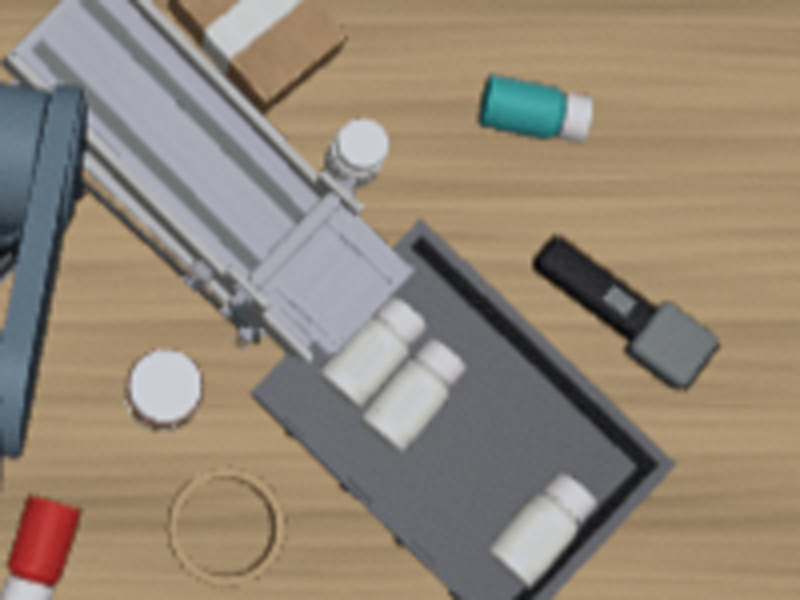

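Call:
apply_moves(
  series=[0,0,0,0,0,0,0,0,0,0,0,0,0,0,0,0,0,0,0,0,0,0,0,0,0,0,0,0,0,0,0,0,0,0,0,0,0,0,0,0,0,0,0,0,0,0,0,0,0,0,0,0,0,0,0,0],
)

```text
t: 7.1
ee_pos: [611.2, 30.9, 87.6]
tool_rot: [-1.374, 0.906, -0.907]
ft_force: [2.5, 0.9, 5.3]
grip_width: -0.1
```

```bash
python3 look.py 6 scene top
```

```text
7.1 [611.16589058  30.94681667  87.57613468] [2.46865528 0.88930863 5.33556827] [ 0.20637799 -0.35721885 -0.01387953]
```

View pics/scene6.png

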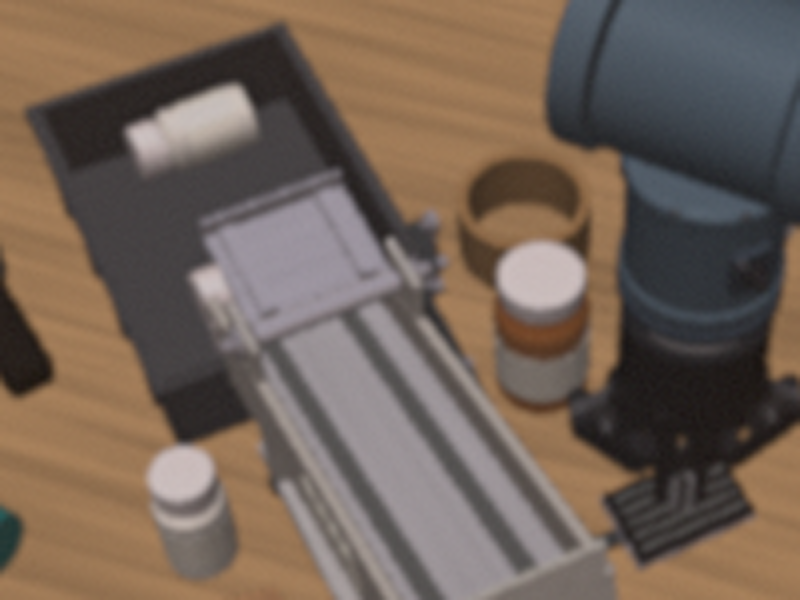

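View pics/top6.png

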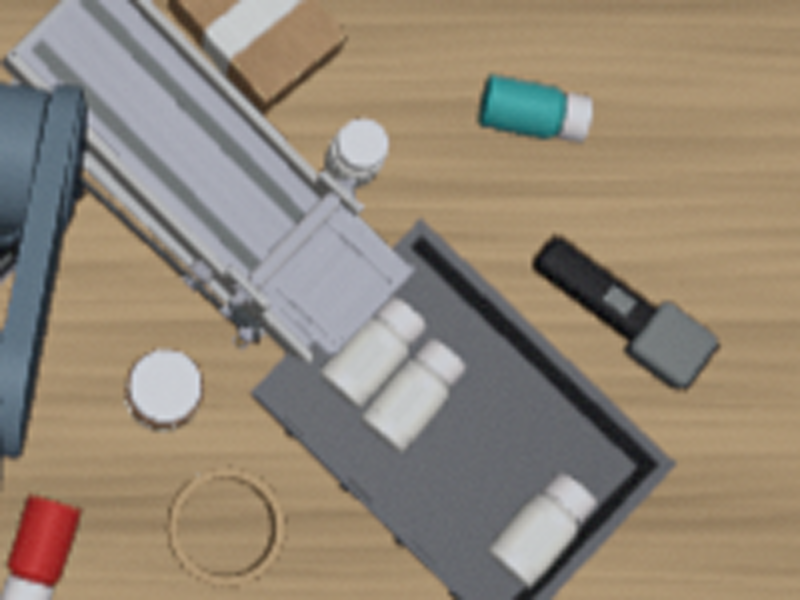

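```bash
python3 - <<'E'
from h import *
def ray(p,u):
    K=p["intrinsics"];c=np.r_[(np.array(u)-K[:2,2])/K[0,0],1];D=p["R"].T@c;return -p["R"].T@p["t"],D
def atz(p,u,z):
    o,D=ray(p,u);return (o+D*(z-o[2])/D[2]).round(1)
T,S=d["top"],d["scene"]
ct=lambda u:np.array(u)/4.+[230,150]-.375
cs=lambda u:np.array(u)/4.+[150,110]-.375
print("tote rim corners z70:",[atz(T,ct(u),70) for u in[(254,394),(420,222),(674,464)]])
B={"near":[(345,390),(408,312)],"mid":[(386,434),(450,353)],"far":[(510,566),(582,488)]}
for k,(a,b) in B.items():
    print(k)
    for z in(27,50,75,100):
        A,C=atz(T,ct(a),z),atz(T,ct(b),z);print(z,A,C,np.linalg.norm(A-C).round(1),(proj(S,np.array([A,C]))-[150,110])*4)
E
python3 - <<'E'
import cv2
a=cv2.imread("pics/scene6.png")[150:450,100:450];cv2.imwrite("pics/s6z.png",cv2.resize(a,None,fx=2,fy=2))
E
```

```text
tote rim corners z70: [array([ 491.7, -158. ,   70. ]), array([ 624.7, -287.5,   70. ]), array([ 439.1, -477.4,   70. ])]
near
27 [ 497.9 -232.6   27. ] [ 559.5 -283.4   27. ] 79.8 [[329.82571465 304.04254313]
 [218.80102142 355.68036333]]
50 [ 496.3 -229.9   50. ] [ 556.9 -279.9   50. ] 78.6 [[331.15169897 280.50327949]
 [220.21860558 331.60350345]]
75 [ 494.5 -226.9   75. ] [ 554.2 -276.    75. ] 77.3 [[332.77379241 254.02479411]
 [221.86609105 304.75646481]]
100 [ 492.8 -223.9  100. ] [ 551.4 -272.1  100. ] 75.9 [[334.39052934 226.73310308]
 [223.6407065  276.84355771]]
mid
27 [ 463.5 -264.3   27. ] [ 527.1 -316.    27. ] 82.0 [[305.73982825 254.11711242]
 [194.06839751 305.56202907]]
50 [ 462.5 -261.    50. ] [ 525.1 -311.9   50. ] 80.7 [[307.1538662  231.19703461]
 [195.52939181 282.14370485]]
75 [ 461.4 -257.5   75. ] [ 522.8 -307.5   75. ] 79.2 [[308.62527161 205.40972981]
 [197.17406693 255.67722681]]
100 [ 460.2 -253.9  100. ] [ 520.6 -303.1  100. ] 77.9 [[310.35643721 178.64116094]
 [198.80752808 228.39816859]]
far
27 [ 361.8 -358.8   27. ] [ 421.7 -417.1   27. ] 83.6 [[239.1489134  117.93602241]
 [126.72371357 157.72533798]]
50 [ 362.4 -354.1   50. ] [ 421.3 -411.4   50. ] 82.2 [[240.38555921  96.38581472]
 [128.16441908 135.77011834]]
75 [ 363.  -348.9   75. ] [ 420.9 -405.2   75. ] 80.8 [[241.92810042  72.16136934]
 [129.76508382 111.14976418]]
100 [ 363.6 -343.7  100. ] [ 420.5 -399.   100. ] 79.3 [[243.5249802   47.08357769]
 [131.42215221  85.66184699]]
```

View pics/s6z.png

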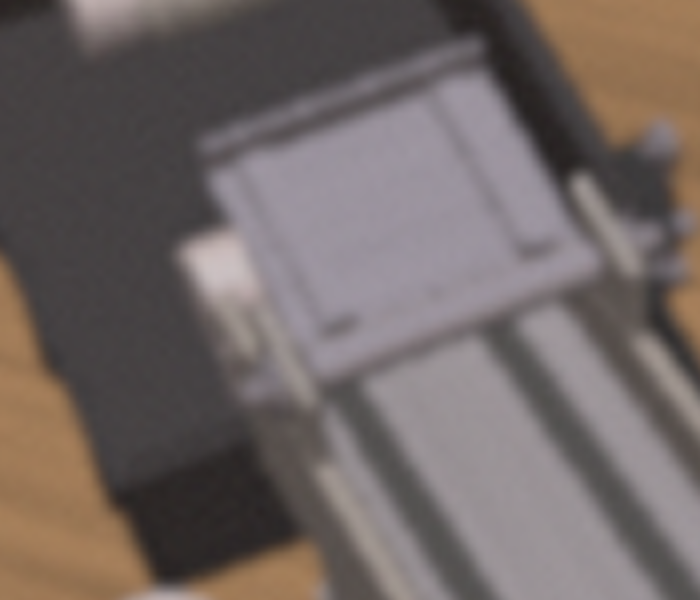

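```bash
cat > ov.py <<'E'
from h import *
import cv2
T,S=d["top"],d["scene"]
C=-S["R"].T@S["t"];print("scene cam",C,"top cam",-T["R"].T@T["t"])
ux=np.array([.715,-.70,0]);uy=np.array([.70,.715,0]);zz=np.array([0,0,1.])
def cyl(c,L=84,r=22):
    t=np.linspace(0,2*np.pi,40);out=[]
    for e,rr in((-L/2,r),(L/2-16,r),(L/2,16)):
        out.append(c+ux*e+rr*(np.cos(t)[:,None]*uy+np.sin(t)[:,None]*zz))
    return out
st=cv2.imread("pics/top6.png");ss=cv2.imread("pics/scene6.png")
def draw(c,col):
    for q in cyl(np.array(c,float)):
        cv2.polylines(st,[((proj(T,q)-[230,150]+.375)*4).astype(int)],True,col,1)
        cv2.polylines(ss,[((proj(S,q)-[150,110]+.375)*4).astype(int)],True,col,1)
def box(pts,col):
    q=np.array(pts,float)
    cv2.polylines(st,[((proj(T,q)-[230,150]+.375)*4).astype(int)],True,col,1)
    cv2.polylines(ss,[((proj(S,q)-[150,110]+.375)*4).astype(int)],True,col,1)
import sys
exec(open("hyp.py").read())
cv2.imwrite("pics/ov.png",np.hstack([st[200:600,230:],ss[0:450,:450][:400]])[:, :1100])
cv2.imwrite("pics/ovt.png",st);cv2.imwrite("pics/ovs.png",cv2.resize(ss[:450,:480],None,fx=1.6,fy=1.3))
E
cat > hyp.py <<'E'
draw((392,-388,27),(0,255,0))
draw((496,-290,27),(0,0,255))
draw((529,-258,27),(255,0,0))
cen=np.array([532-0,-318,0])
A=np.array([491.7,-158,70]);B=np.array([624.7,-287.5,70]);D=np.array([439.1,-477.4,70])
box([A,B,D,A+D-B],(0,255,255))
E
python3 ov.py
```

```text
scene cam [1160.00020571  141.94576142  944.01685859] top cam [ 397.86102533  -59.54664861 1473.16293872]
```

View pics/ovt.png

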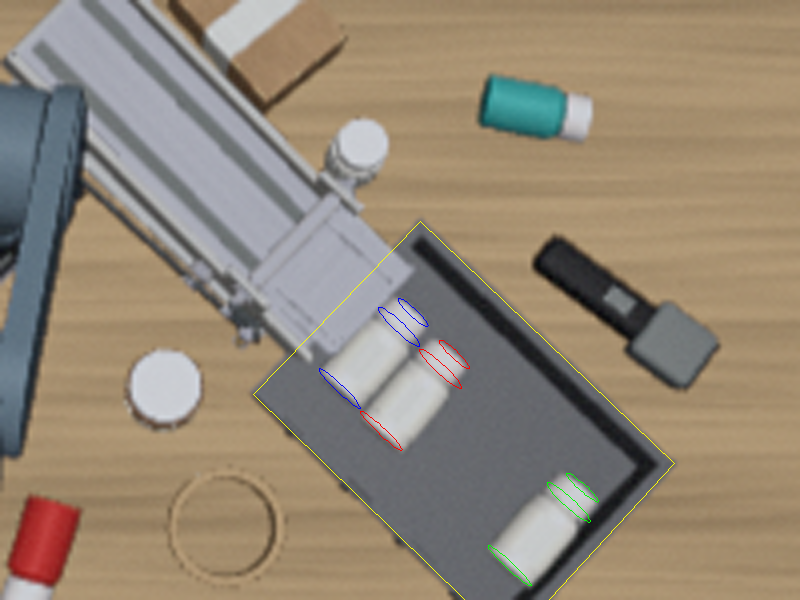

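View pics/ovs.png

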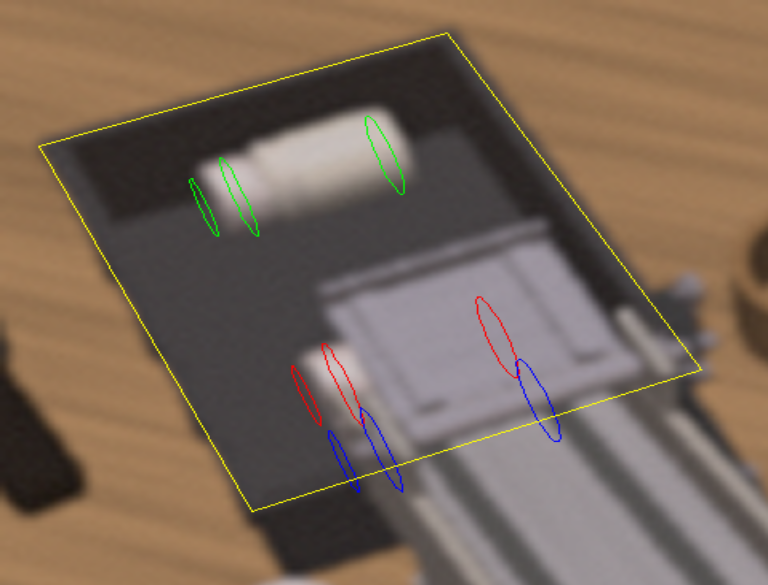

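Run:
```python
import cv2,numpy as np,pickle
from bench import arm
p=arm.snapshot("scene")["frame"][160:230,185:255,::-1]
p=np.clip(p.astype(float)*1.6,0,255).astype("uint8")
q=pickle.load(open("d0.pkl","rb"))["scene"]["frame"][160:230,185:255,::-1]
q=np.clip(q.astype(float)*1.6,0,255).astype("uint8")
cv2.imwrite("pics/z7.png",cv2.resize(np.hstack([p,q]),(800,400),interpolation=cv2.INTER_CUBIC))
```

```text
(no output)
```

View pics/z7.png

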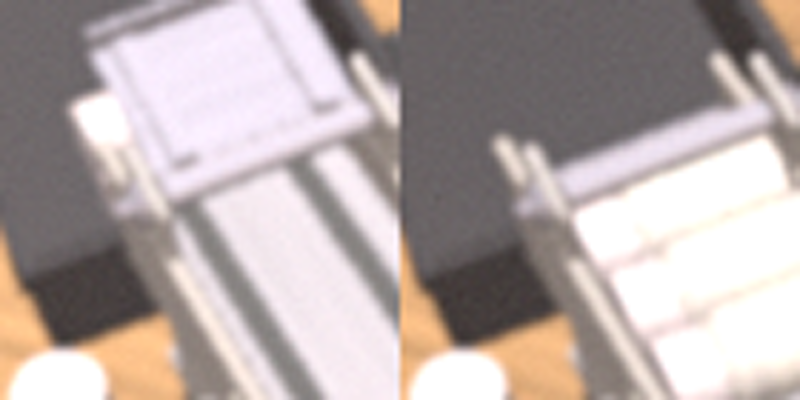

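```bash
cat >> ov.py <<'E'
pp=cv2.imread("pics/scene6.png")
import pickle
f=arm_f=None
from bench import arm
f=arm.snapshot("scene")["frame"][:,:,::-1];g=arm.snapshot("top")["frame"][:,:,::-1]
def big(img,p,x0,y0,w,h,k,out,hyps):
    a=cv2.resize(img[y0:y0+h,x0:x0+w],None,fx=k,fy=k,interpolation=cv2.INTER_CUBIC)
    b=a.copy()
    for c,col in hyps:
        for q in cyl(np.array(c,float)):
            cv2.polylines(b,[((proj(p,q)-[x0,y0]+.5)*k-.5).astype(int)],True,col,1)
    cv2.imwrite(out,np.vstack([a,b]) if w*k>400 else np.hstack([a,b]))
big(f,S,180,150,40,60,10,"pics/bs.png",hyps)
big(g,T,300,215,80,90,5,"pics/bt.png",hyps)
E
cat >> hyp.py <<'E'
hyps=[((392,-388,27),(0,255,0)),((496,-290,27),(0,0,255)),((529,-258,27),(255,0,0)),((524.5,-251.5,75),(255,255,0))]
E
python3 ov.py
```

```text
scene cam [1160.00020571  141.94576142  944.01685859] top cam [ 397.86102533  -59.54664861 1473.16293872]
```

View pics/bs.png

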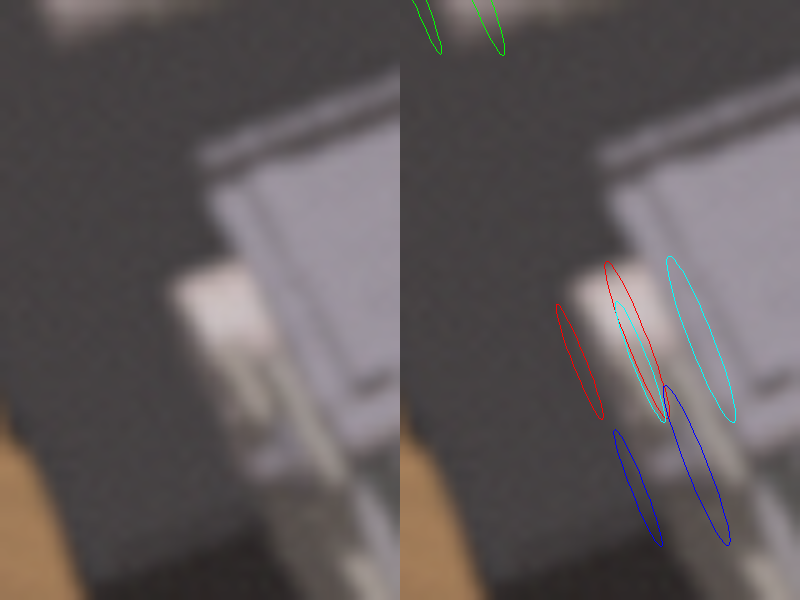

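View pics/bt.png

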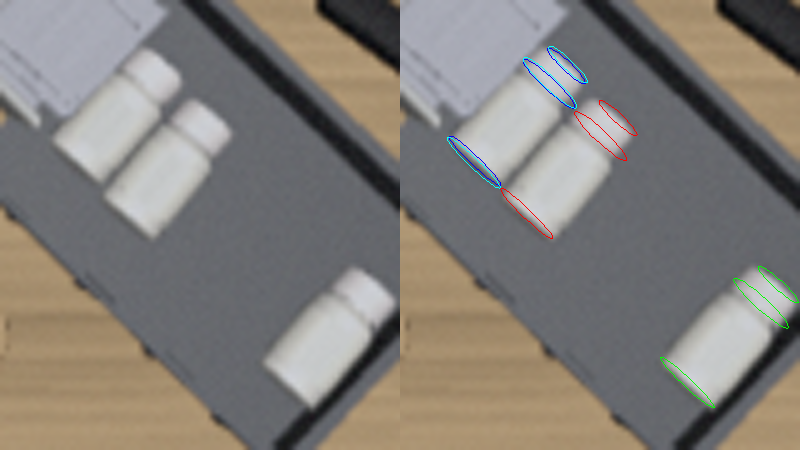

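Call:
apply_moves(
  series=[0,0,-0.001,0,0,0,0,0,0,-0.003,0,0,0,0,0,0,-0.006,0,0,0,0,0,0,-0.009,0,0,0,0,0,0,-0.012,0,0,0,0,0,0,-0.015,0,0,0,0,0,0,-0.018,0,0,0,0,0,0,-0.021,0,0,0,0,0,0,-0.024,0,0,0,0,0,0,-0.027,0,0,0,0,0,0,-0.029,0,0,0,0,0,0,-0.03,0,0,0,0],
)

```text
t: 8.55
ee_pos: [610.3, 30.5, 117.1]
tool_rot: [-1.375, 0.908, -0.906]
ft_force: [0.6, -2.0, 4.7]
grip_width: -0.2
```

```bash
python3 look.py 8 scene
```

```text
8.55 [610.3034138   30.52699915 117.10384997] [ 0.56412098 -1.96788555  4.6744227 ] [-0.46603755 -0.09035592 -0.06249098]
```

View pics/scene8.png

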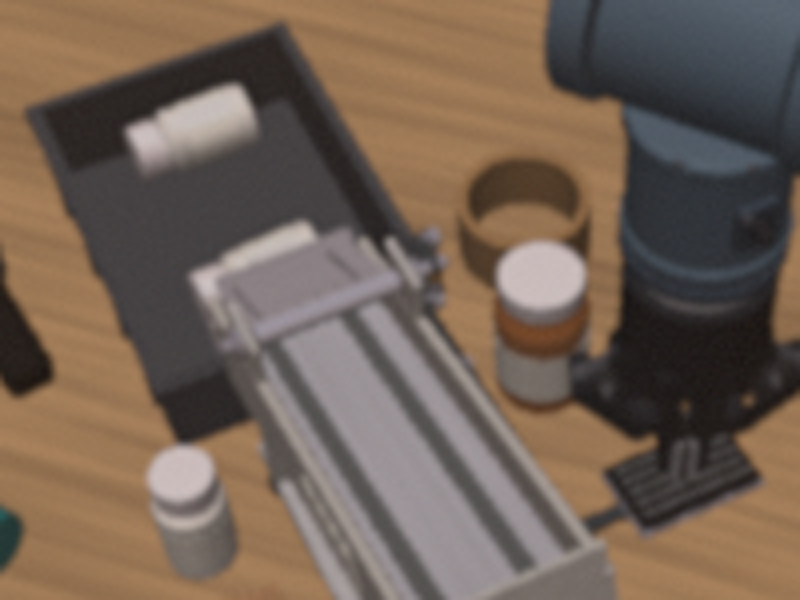

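The lid is closing under control, and the mid bottle's upper side now shows at (270,245). I'm continuing slowly.

Call:
apply_moves(
  series=[0,0,-0.001,0,0,0,0,0,0,-0.003,0,0,0,0,0,0,-0.005,0,0,0,0,0,0,-0.007,0,0,0,0,0,0,-0.009,0,0,0,0,0,0,-0.011,0,0,0,0,0,0,-0.013,0,0,0,0,0,0,-0.015,0,0,0,0,0,0,-0.016,0,0,0,0,0,0,-0.017,0,0,0,0,0,0,-0.018,0,0,0,0,0,0,-0.019,0,0,0,0],
)

```text
t: 9.8
ee_pos: [610.9, 31.1, 136.3]
tool_rot: [-1.374, 0.907, -0.907]
ft_force: [-1.9, -1.4, 1.9]
grip_width: -0.0
```

Call:
apply_moves(
  series=[0,0,-0.001,0,0,0,0,0,0,-0.002,0,0,0,0,0,0,-0.003,0,0,0,0,0,0,-0.004,0,0,0,0,0,0,-0.005,0,0,0,0,0,0,-0.006,0,0,0,0,0,0,-0.008,0,0,0,0,0,0,-0.01,0,0,0,0,0,0,-0.013,0,0,0,0,0,0,-0.016,0,0,0,0,0,0,-0.02,0,0,0,0,0,0,-0.024,0,0,0,0],
)

```text
t: 11.0
ee_pos: [611.0, 31.1, 160.7]
tool_rot: [-1.373, 0.907, -0.907]
ft_force: [0.3, 0.7, -0.1]
grip_width: 0.1
```

```bash
python3 look.py 9 scene top
```

```text
11.0 [610.98147009  31.10894107 160.72627224] [ 0.33776274  0.73747136 -0.05438153] [0.02679881 0.01115196 0.02054584]
```

View pics/scene9.png

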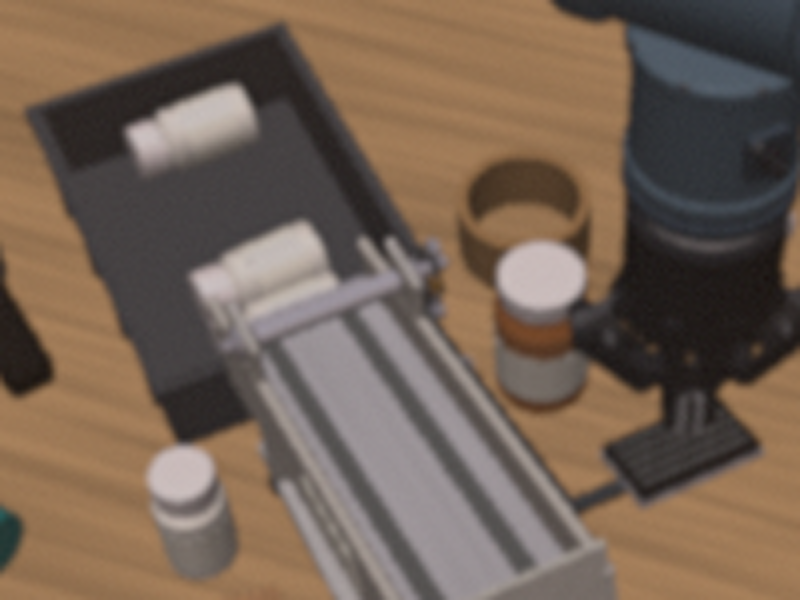

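View pics/top9.png

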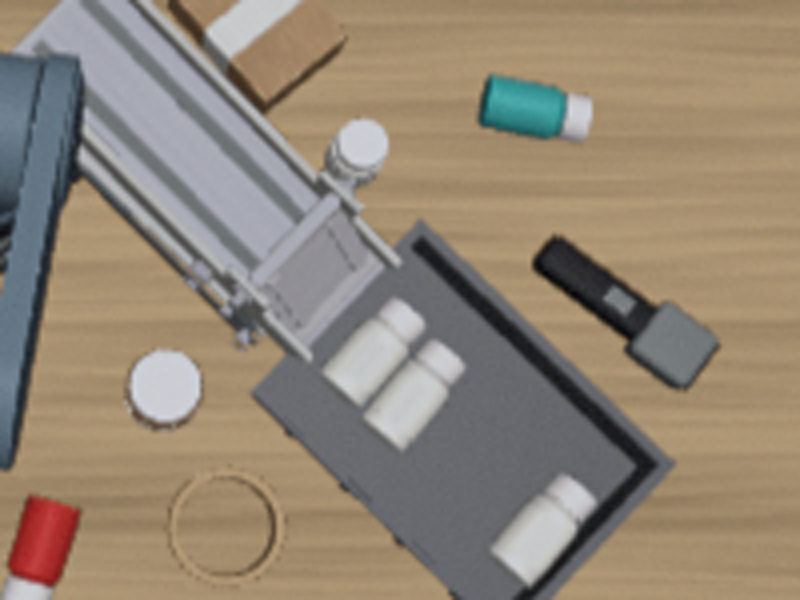

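Call:
apply_moves(
  series=[0,0,-0.005,0,0,0,0,0,0,-0.015,0,0,0,0,0,0,-0.03,0,0,0,0,0,0,-0.05,0,0,0,0,0,0,-0.07,0,0,0,0,0,0,-0.08,0,0,0,0,0,0,-0.08,0,0,0,0,0,0,-0.08,0,0,0,0],
)

```text
t: 11.9
ee_pos: [610.7, 31.2, 240.1]
tool_rot: [-1.374, 0.907, -0.907]
ft_force: [0.7, 0.7, -0.7]
grip_width: 0.3
```

Run:
```python
from bench import arm
from h import *
import cv2
s=arm.get_state();print(s["t"],s["ee_pos"],s["ft_force"])
f=arm.snapshot("top")["frame"];g=arm.snapshot("scene")["frame"]
def D(a,b,x0,x1,y0,y1): return np.abs(a[y0:y1,x0:x1].astype(int)-b[y0:y1,x0:x1]).mean().round(2)
print("lid top",D(f,d["top"]["frame"],298,322,205,225),"paddle scene",D(g,d["scene"]["frame"],300,340,210,240),"noise",D(f,d["top"]["frame"],450,540,60,100))
m=np.abs(f.astype(int)-d["top"]["frame"]).max(2)>40
m[:, :260]=0; m[320:]=0
print("changed px",m.sum()); ys,xs=np.nonzero(m);print(xs.min(),xs.max(),ys.min(),ys.max())
cv2.imwrite("pics/diff.png",(m*255).astype("uint8"))
cv2.imwrite("pics/end.png",np.hstack([f[100:320,150:430],g[80:300,130:410]])[:,:,::-1])
```

```text
11.9 [610.74792932  31.16641351 240.12864898] [ 0.66182538  0.69645049 -0.70252748]
lid top 4.28 paddle scene 3.51 noise 2.75
changed px 1365
266 378 175 296
```

View pics/diff.png

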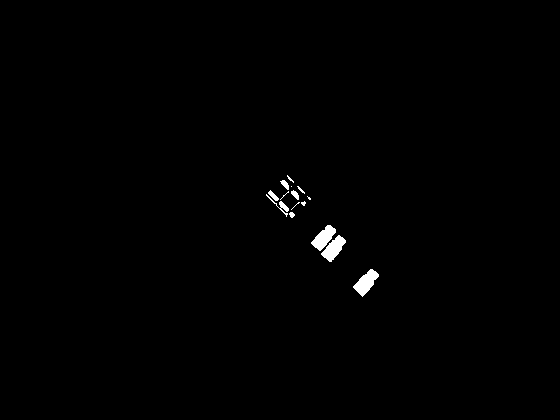

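View pics/end.png

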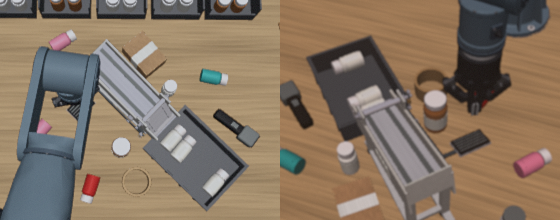

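The only changes between the first and last top pictures are the bottles: gone from the lane, three now in the tote. The lid, tote and bystanders match their starting positions, and the arm touches nothing.

```bash
python3 -c "
from bench import arm
print(arm.finish_job())"
```

```text
the job is handed in; nothing more can be done
None
```

I handed the job in at about 12 s, with all three bottles in the tote and the lid shut. No verdict was reported.

**What I did:** With the fingers shut, I pressed the paddle down about 50 mm. I held it there for over 2 s with about 5 to 6 N on the fingers while the bottles rolled out. Then I raised it at 10 to 30 mm/s until it reached rest, and backed the arm off to 240 mm above the bench.

**Last checks:**
- **Lid and paddle:** in the last pictures both are back at their starting places. The top picture compared with the first shows changes only where the bottles were and where they now lie.
- **Tote and bystanders:** the tote, and the bystanders that comparison covered, have not moved. The area around the paddle, including the small white jar, and the picture's bottom edge were left out of it.
- **Bottles:** all three lie in the tote. They were in the same places in pictures taken about a second apart.
- **Forces:** the tool read under 1 N on each axis at the end, so the arm was touching nothing.

**What disagreed or went wrong:**
- **Bottle nearest the mouth:** while the lid was up, the scene camera did not show it where I expected, about 6 mm of calibration offset plus a bracket in the way. Once the lid was down its upper side was visible, consistent with it lying on the tote floor.
- **Feeder wall corners:** they did not fit the described sizes, so I took the position from the paddle alone.
- **Refused move:** one call was rejected for a miscounted row and moved nothing.

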